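Latch the clamping jig on the oak blank

TASK

Close the wooden clamping jig on its blank: lift the latch's wire loop over the red hook on the sliding jaw so that its end bar catches behind the hook, then push the orange lever over and press it down past centre until it sits fully home on its black rubber stop. Do it gently: press the lever with the fingers rather than squeezing it, do not lean on it once it is home, and do not push hard on the sliding jaw or its hook. Leave the glue jar, the blue square and the brush where they are.

Things in the scene. Friction and masses are not known exactly. Their poses are not given: they have to be found in the camera images.
- loop_bar (a point): Centre of the end bar of the latch's wire loop: a steel U of 6 mm wire, 44 mm wide over all, side wires 90 mm long. Own y runs along the bar; own x from the loop's pivot along the side wires to the bar. To be taken by closing the fingers on the outsides of both side wires, beside the bar. Grip it firmly: carrying it swings the lever (up to 10 N).
- keeper_seat (a point): Where the bar's centre belongs in the mouth of the red hook (24 mm wide along y, fits inside the loop), which opens to +x. +x points away from the latch, level; y along the bar; z up. Post face 3 mm to -x of this point; lip: underside 4.5 mm and top 9.5 mm above it, tip 5 mm to +x; level ledge 4.5 mm below it, reaching 27 mm to +x. Moves with the jaw.
- jaw: Sliding wooden jaw that carries the red hook; keeper_seat is 30 mm to +x and 70.5 mm above this origin, and the jaw's top is 42 mm above it. The bar goes over the lip, down on the ledge 10 to 15 mm to +x of keeper_seat, then back to -x under the lip until it meets the post. The fingers must never push the jaw or hook with over 25 N.
- caul (a joint): Opening of the sliding jaw in m: 0 = shut on the blank, about 0.009 = open (held open by springs, 6 N per mm). Shut by the latch it reads 0 to 0.002.
- lever_pivot (a point): Centre of the lever's hinge pin, fixed in place, 1.5 mm higher than keeper_seat and 69 mm from it along x when the jaw is open. It turns with the lever: own y = hinge axis (same direction as the keeper's y), own -x along the lever to the handle. The loop's pivot is on the lever 30 mm from here, 0.16 rad below the handle's line when the lever is down.
- handle_mid (a point): Point on the pressing face of the lever's orange handle, mid-width, 85 mm from the lever pivot along the lever and 6 mm off its centre line. Own z = outward normal of that face: up when the lever is down, towards the keeper when it stands up. Own -x points to the handle's end.
- handle: The lever's orange handle, 62 x 24 x 12 mm, from 44 to 106 mm from the pivot; origin at the lever pivot, axes as lever_pivot. The fingers must never load it with over 30 N, pushing or squeezing.
- lever (a joint): Lever angle, rad: 0 = level, handle away from the keeper; 1.57 = upright; stop at 1.75. Stays where left. With the loop hooked, lowering it takes up to about 10 N at handle_mid; at about 0.16 it goes over centre and the load drops. It is home only when it bears on the rubber stop, met by feel somewhere between 0 and 0.12 rad; friction can hold it short of that, so press it on to the stop.
- stop_block: Small steel block on the fixed jaw, 22 x 30 x 10 mm, under the handle 55 mm from the lever pivot, origin at its underside, 42 mm above the bench; it carries the black rubber stop, 16 mm across, screwed up or down by an unknown amount: its top is 24 to 30.6 mm above this origin. The closed lever must bear on it.
- loop (a joint): Angle of the wire loop relative to the lever, in rad; the side wires rise towards the bar at (loop - lever) rad above level. Stiff pivot: let go, the loop stays at its angle to the lever, so a bar that is not under the hook's lip rises off the hook as the lever is lowered.
- jig: The jig's plywood base, fixed to the bench, 290 x 150 x 18 mm (170 mm to -x, 120 mm to +x). Origin at the bench's height; +x level, from latch to keeper, as the keeper's; z up. The lever pivot is 30 mm to -x of it, on y = 0, 72 mm up. The fixed jaw under the lever is 42 mm high.
- glue: Bystander: a standing jar of glue, 60 mm across, 85 mm high, origin at the centre of its underside.
- square: Bystander: a flat blue plastic carpenter's square, about 90 x 150 mm, 20 mm high, lying on the bench.
- brush: Bystander: a green brush lying on the bench, about 200 mm long.

How it is judged (in metres and radians):
On the way:
1. the loop's bar lies in the mouth of the hook, under the lip, with the lever still raised (x of loop_bar in the frame of keeper_seat between -0.003 and 0.005 m and z of loop_bar in the frame of keeper_seat between -0.005 and 0.005 m and value of joint lever above 0.5 rad), for 0.1 s.
At the end, for the whole second after the job is handed in: The loop's bar is in the hook's mouth (within 5 mm of its seat), the lever is past centre (below 0.145 rad), at rest and bearing on its rubber stop (over 0.3 N), and the sliding jaw is shut (opening under 3 mm) (x of loop_bar in the frame of keeper_seat between -0.003 and 0.005 m and z of loop_bar in the frame of keeper_seat between -0.005 and 0.005 m and value of joint lever below 0.145 rad and value of joint caul below 0.003 m and velocity of joint lever between -0.05 and 0.05 rad/s and contact force between handle and stop_block above 0.3 N); the robot touches nothing.
It fails at once if the fingers load the lever's handle with more than 30 N (contact force between the fingers and handle above 30 N).
It fails at once if the fingers load the sliding jaw or its hook with more than 25 N (contact force between the fingers and jaw above 25 N).
It fails at once if a bystander is moved more than 30 mm or the jar is tipped (distance of any of glue, square, brush from where it was at the start of the episode above 0.03 m or angle between glue's own z axis and vertical above 0.5 rad).
It also fails if it takes over 51 s, if anything falls off the work surface, if the arm or the gripper's body presses on something with over 40 N, if the wrist force passes 120 N, or if a joint passes its speed limit or range.

ROBOT

A 6-joint arm with a two-finger parallel gripper is mounted at the origin on the work surface. World frame = base frame: x ahead of the robot, y to its left, z up, the work surface at z = 0. Lengths are in mm, angles in rad, forces in N, time in s.
With the tool pointing down it reaches from about 375 to 900 mm from the base axis. Payload 3.1 kg.
Tool frame: the origin (TCP) lies between the finger pads; the fingertips stand 17 mm ahead of it and the grasp point (between the pads) lies 2 mm behind it (r.finger_overhang is the z of the fingertips in the tool frame, in mm); z points along the fingers, y is the line along which they close (so a half turn about z gives the same grasp; the last joint's range is limited). The gripper opens to 87 mm and grips with 3 to 60 N. Pads are 19 mm wide; open, the fingers measure 117 mm over their backs; the gripper's body (75 mm by 190 mm) begins 51 mm behind the grasp point.
Start: joints at [-1.379, 0.527, 1.433, -0, 1.181, -0.178], TCP at [225.914, -582.717, 212.848] pointing down, gripper open.
Joint ranges: [-3.08, 3.08], [-0.75, 2.2], [0.22, 2.44], [-1.43, 4.57], [0, 2.65], [-2.85, 2.85]. Speed limits (rad/s): [2.79, 2.79, 3.14, 3.14, 3.14, 3.14].

INTERFACE

Orientations are given as a unit quaternion [x, y, z, w].
In Python, from workcell import status, cams, hand_in, r gives the robot as it stands.
- The arm moves only by the shell command python3 -m crank 'ROWS' [OPENING]. ROWS is a JSON object of lists of equal length, an entry for each row: "xyz": the shift along the tool's x, y, z as a fraction of full scale, a list of three; "rot": the turn, a rotation vector about the tool's x, y, z as a fraction of full scale, a list of three. In form: {"xyz": [[tx, ty, tz], ...], "rot": [[rx, ry, rz], ...]}. A call has 1 to 12 rows; each row shifts and turns the commanded pose from where the row before left it, along the tool's axes as they then stand; what a row does not reach is not made up. Full scale, the value 1, is 0.02 m for a shift and 5 degrees for a turn. A row lasts 1/10 s, in which the tool goes at most 50 mm and 8.59 degrees, less where a joint would pass 70% of its speed; a pose out of reach is approached as far as the arm can. A call with a number of a shift or a turn outside -1 to 1 is refused whole. A call with a gripper value outside its range is refused whole. OPENING is the closure, from -1 (fully open) to 1 (shut), set as the call begins (- or left out, the last holds). The fingers move at their own pace and stop on an object; the grip force is fixed at half the most. Time passes only in rows, so rows that do not move let the fingers close. It gives the time, the measured TCP pose, the force, the opening and the grip force at its end, in the units of the state.
- status.sense(): the state, without advancing time (a new reading comes with each control period).
- cams.capture(name): name is "scene" or "top" or "wrist"; returns (picture, depth): 480x640x3 uint8, red, green, blue; 480x640 float32, mm along the optical axis (not along the pixel's ray), 0 where there is no reading.
- cams.calibration(name): a dict with "fx", "fy", "cx", "cy" (pixels), "T" (4x4, takes a point from camera to world coordinates); the wrist camera has in their place "mount" (4x4, takes a point from camera to tool coordinates, whose origin is the TCP and whose axes are the flange's). Camera axes: x right, y down, z forward; pixel columns grow to the right and rows downward; lengths in mm; the calibration is good to about 2 mm. The wrist camera is an equidistant fisheye: a pixel r from the principal point sees the ray r / f radians off the axis. A picture is of the moment at which its call begins: read the wrist's pose just before it. calibration takes no time and is no camera call.
- hand_in(): hands the job in; it is judged then, once.
The state is a dict: "time_s": time; "qpos": joint angles; "joint_vel": joint speeds; "joint_efforts": joint torques, N m; "tool_pos": TCP position; "ee_rot": TCP orientation; "force": force on the tool from outside, world axes, zero at the start; "wrist_torque": the same for the moment, N m; "grip_width": finger opening in mm; "grasp_force": force on a finger pad.
Only numpy, scipy, OpenCV 4.12 (cv2) and the standard library are available. Lean on these libraries where they do the work, as an engineer would, in place of code of your own. Each camera call takes 0.05 s, during which the arm holds its last target. There are 200 camera calls.

## Working session

There is one attempt and no reset: what is moved stays moved. The work goes in short steps, Python scripts to look and compute and a shell command to move; the robot and the scene stay as the last step left them, time stands still between calls to the robot, and variables do not carry over. Pictures are saved under pics/ and viewed, at most 10 in all, crops included, and the job is handed in when it is done.

```bash
ls; mkdir -p pics; python3 - <<'E'
from workcell import status,cams
import cv2,numpy as np
s=status.sense();print(s)
for n in("scene","top"):
    im,d=cams.capture(n);cv2.imwrite(f"pics/{n}0.png",im[:,:,::-1]);np.savez(f"{n}0.npz",im=im,d=d)
    print(cams.calibration(n), (d>0).mean())
print(cams.calibration("wrist"))
E
```

```text
pics
{'time_s': 0.0, 'qpos': array([-1.37948510e+00,  5.28436512e-01,  1.43388246e+00, -2.22678890e-05,
        1.18137954e+00, -1.78510898e-01]), 'joint_vel': array([-0.0010897 , -0.0019007 , -0.00044998,  0.00057697,  0.00101708,
       -0.00025684]), 'joint_efforts': array([ 1.53655281e-03, -4.40042710e+01, -1.76595533e+01,  6.33904897e-02,
        5.82248729e-02, -1.62486795e-04]), 'tool_pos': array([ 225.77845268, -582.00317694,  211.89617363]), 'ee_rot': array([ 9.82951282e-01,  1.83863177e-01, -1.70345662e-05, -1.05284267e-03]), 'force': array([0.07653046, 0.33868096, 0.42141238]), 'wrist_torque': array([-3.96411247e-02, -9.75683373e-07,  4.11103122e-02]), 'grasp_force': 0.0, 'grip_width': 86.75198782050208}
{'fx': 575.9283811153939, 'fy': 575.9283811153939, 'cx': 322.11589284650955, 'cy': 236.95366700867692, 'T': array([[ 2.43790591e-01,  7.03910606e-01, -6.67140170e-01,
         1.36368581e+03],
       [ 9.69627277e-01, -1.90900148e-01,  1.52905450e-01,
        -1.32181326e+02],
       [-1.97253895e-02, -6.84154217e-01, -7.29070584e-01,
         8.94692674e+02],
       [ 0.0
[... 309 characters left out ...]
2.73514503e-02, -6.38492786e-03,
         4.64804129e+01],
       [ 4.38809964e-03, -7.24538063e-02, -9.97362116e-01,
         9.69985999e+02],
       [ 0.00000000e+00,  0.00000000e+00,  0.00000000e+00,
         1.00000000e+00]])} 0.996142578125
{'fx': 371.64829954431775, 'fy': 371.64829954431775, 'cx': 323.9602675437166, 'cy': 240.65697716229678, 'mount': array([[ 1.12555462e-03, -9.61010921e-01, -2.76508126e-01,
         7.58889902e+01],
       [ 9.99998429e-01,  7.03003453e-04,  1.62728982e-03,
         9.65877481e-01],
       [-1.36945712e-03, -2.76509523e-01,  9.61010202e-01,
        -1.72425446e+02],
       [ 0.00000000e+00,  0.00000000e+00,  0.00000000e+00,
         1.00000000e+00]])}
```

View pics/scene0.png

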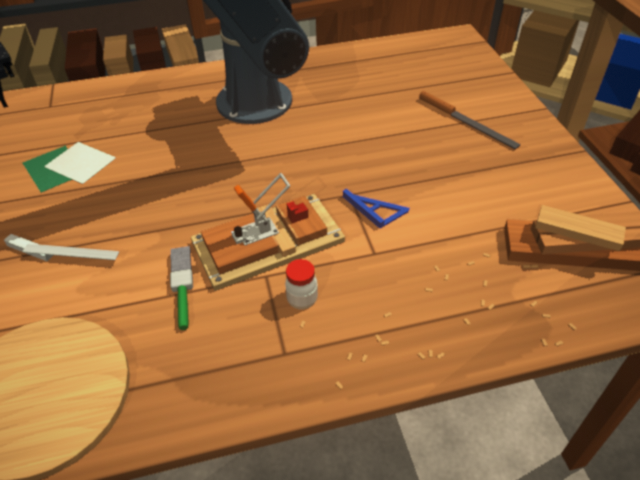

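View pics/top0.png

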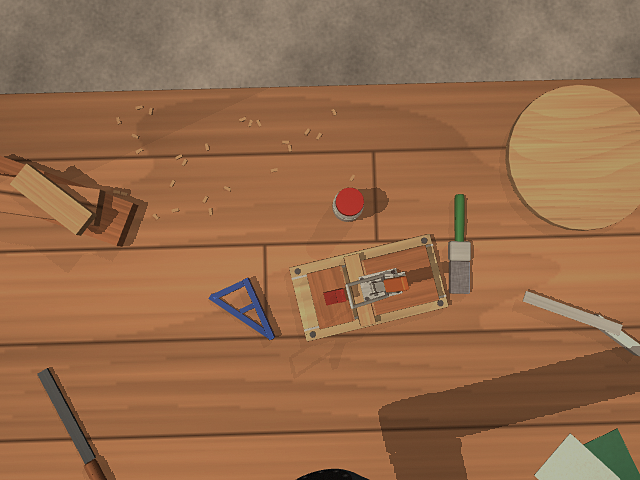

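The top view shows the jig at about (369,288), with its corners near (290,268), (429,236), (448,305) and (310,340). The red hook is at (335,297), the lever is raised, and the loop bar is at about (350,297). The jar is at (349,203), the square at (245,308) and the brush at (459,245).

```bash
cat > h.py <<'E'
import numpy as np,cv2
from workcell import status,cams
from scipy.spatial.transform import Rotation as R
def cloud(n,d,c=None):
    c=c or cams.calibration(n)
    v,u=np.mgrid[:480,:640]
    P=np.stack([(u-c['cx'])/c['fx']*d,(v-c['cy'])/c['fy']*d,d],-1)
    return P@c['T'][:3,:3].T+c['T'][:3,3]
def T(s):
    M=np.eye(4);M[:3,:3]=R.from_quat(s['ee_rot']).as_matrix();M[:3,3]=s['tool_pos'];return M
def masks(im):
    h=cv2.cvtColor(im,cv2.COLOR_RGB2HSV);H,S,V=h[...,0].astype(int),h[...,1],h[...,2]
    return dict(red=((H<4)|(H>175))&(S>190)&(V>70),orange=(H>5)&(H<13)&(S>200)&(V>150))
E
python3 - <<'E'
from h import *
for n in("top","scene"):
    z=np.load(f"{n}0.npz");P=cloud(n,z['d']);im=z['im']
    box=(abs(P[...,0]-500)<140)&(abs(P[...,1]+60)<180)
    m=box&(P[...,2]>13)&(P[...,2]<24)
    m=cv2.morphologyEx(m.astype(np.uint8),cv2.MORPH_OPEN,np.ones((2,2)))
    k,l,st,ce=cv2.connectedComponentsWithStats(cv2.morphologyEx(m,cv2.MORPH_CLOSE,np.ones((25,25))))
    i=1+np.argmax(st[1:,4]);q=P[(l==i)&(m>0)]
    rc=cv2.minAreaRect(q[:,:2].astype(np.float32));print(n,rc,np.median(q[:,2]))
    bl=P[(P[...,2]<8)&(P[...,2]>-15)&box];print('bench z',np.median(bl[:,2]))
    for k,m in masks(im).items():
        m=m&box&(P[...,2]>50)
        q=P[m];print(k,len(q),np.percentile(q,[2,50,98],axis=0).round(1) if len(q) else'')
E
```

```text
top ((531.7446899414062, -85.70230102539062), (152.16510009765625, 338.4537353515625), 12.052047729492188) 17.122378594109136
bench z -1.039547478277882
red 29 [[501.1  -8.9  62.9]
 [506.8   5.4  77.1]
 [541.4  36.9 472.5]]
orange 4 [[524.3 -90.  118.9]
 [524.7 -88.  136.9]
 [524.8 -80.1 140.3]]
scene ((890.091064453125, -24.1005859375), (906.0025634765625, 350.7890625), 8.310063362121582) 18.273251558814707
bench z 0.7375345728203797
red 108 [[505.6  -6.1  63.6]
 [519.    9.5  68.9]
 [527.9  26.4  82.6]]
orange 107 [[ 500.1 -107.3   65.4]
 [ 542.9  -95.9  166.1]
 [ 549.1   30.1  172.6]]
```

```bash
python3 - <<'E'
from h import *
c=cams.calibration("top")
z=np.load("top0.npz");P=cloud("top",z['d'])
px=np.array([(290,268),(429,236),(448,305),(310,340)],float)
r=np.c_[(px[:,0]-c['cx'])/c['fx'],(px[:,1]-c['cy'])/c['fy'],np.ones(4)]@c['T'][:3,:3].T
t=(18-c['T'][2,3])/r[:,2];w=c['T'][:3,3]+r*t[:,None];print(w)
e=(w[0]+w[3]-w[1]-w[2])/2;print(np.linalg.norm(e),'yaw',np.arctan2(e[1],e[0]),'centre',w.mean(0))
u=e/np.linalg.norm(e);o=w.mean(0)+25*u;print('jig origin',o,'lever pivot',o-30*u,'keeper',o+39*u)
a=np.load("scene0.npz")['im'][150:270,180:360];b=z['im'][220:350,280:460]
cv2.imwrite("pics/c1.png",cv2.cvtColor(np.vstack([cv2.resize(a,(450,300),interpolation=2),cv2.resize(b,(450,300),interpolation=2)]),4))
E
```

```text
[[ 571.17700042   94.64372431   18.        ]
 [ 627.31746087 -184.50377436   18.        ]
 [ 489.47686131 -215.98142661   18.        ]
 [ 428.86122057   58.71272533   18.        ]]
283.0073148835345 yaw 1.7785654664216222 centre [529.20813579 -61.78218783  18.        ]
jig origin [524.05119748 -37.31984969  18.        ] lever pivot [530.23952345 -66.67465546  18.        ] keeper [516.00637371   0.8413978   18.        ]
```

View pics/c1.png

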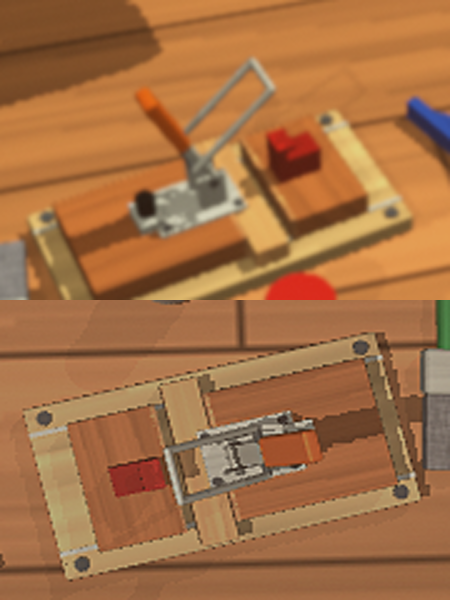

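The crop shows the lever leaning back at about 1.2 rad, with the loop rising toward the hook. I'll go over the jig and measure from the wrist camera.

```bash
A='[1,-0.913,-0.146]'; python3 -m crank '{"xyz":[[1,-0.913,-0.146],[1,-0.913,-0.146],[1,-0.913,-0.146],[1,-0.913,-0.146],[1,-0.913,-0.146],[1,-0.913,-0.146],[1,-0.913,-0.146],[1,-0.913,-0.146],[1,-0.913,-0.146],[1,-0.913,-0.146],[1,-0.913,-0.146],[1,-0.913,-0.146]],"rot":[[0,0,0],[0,0,0],[0,0,0],[0,0,0],[0,0,0],[0,0,0],[0,0,0],[0,0,0],[0,0,0],[0,0,0],[0,0,0],[0,0,0]]}'
python3 -m crank '{"xyz":[[1,-0.913,-0.146],[1,-0.913,-0.146],[1,-0.913,-0.146],[1,-0.913,-0.146],[1,-0.913,-0.146],[1,-0.913,-0.146],[1,-0.913,-0.146],[1,-0.913,-0.146],[1,-0.913,-0.146],[1,-0.913,-0.146],[1,-0.913,-0.146],[1,-0.913,-0.146]],"rot":[[0,0,0],[0,0,0],[0,0,0],[0,0,0],[0,0,0],[0,0,0],[0,0,0],[0,0,0],[0,0,0],[0,0,0],[0,0,0],[0,0,0]]}'
python3 -m crank '{"xyz":[[0,0,0],[0,0,0],[0,0,0],[0,0,0],[0,0,0],[0,0,0],[0,0,0],[0,0,0]],"rot":[[0,0,-1],[0,0,-1],[0,0,-1],[0,0,-1],[0,0,-1],[0,0,-1],[0,0,-1],[0,0,-1]]}'
python3 -m crank '{"xyz":[[0,0,0],[0,0,0],[0,0,0],[0,0,0],[0,0,0],[0,0,0],[0,0,0],[0,0,0],[0,0,0],[0,0,0]],"rot":[[0,0,-1],[0,0,-1],[0,0,-1],[0,0,-1],[0,0,-1],[0,0,-1],[0,0,-1],[0,0,-1],[0,0,-0.2],[0,0,0]]}'
python3 - <<'E'
from h import *
s=status.sense();im,d=cams.capture("wrist");np.savez("w1.npz",im=im,d=d,T=T(s))
c=np.hstack([im])
cv2.imwrite("pics/w1.png",cv2.cvtColor(im,4));print(s['tool_pos'],s['ee_rot'],s['time_s'],s['force'])
E
```

```text
time_s: 1.3
tool_pos: [370.7, -290.4, 247.7]
ee_rot: [0.983, 0.184, -0.0, -0.0]
force: [0.8, 1.0, -0.3]
grip_width: 87.0
grasp_force: 0.0
time_s: 2.5
tool_pos: [515.1, 0.5, 282.7]
ee_rot: [0.983, 0.184, -0.0, -0.0]
force: [-0.6, -0.1, -0.3]
grip_width: 86.8
grasp_force: 0.0
time_s: 3.3
tool_pos: [514.6, -0.5, 282.5]
ee_rot: [0.86, 0.51, -0.0, -0.0]
force: [-0.1, -0.3, 0.1]
grip_width: 87.1
grasp_force: 0.0
time_s: 4.3
tool_pos: [514.8, -0.6, 282.7]
ee_rot: [0.629, 0.778, -0.0, -0.0]
force: [0.3, 1.0, 0.6]
grip_width: 87.0
grasp_force: 0.0
[514.8399003   -0.57614856 282.67565009] [ 6.28547196e-01  7.77771380e-01 -1.41373350e-04 -2.87292802e-04] 4.3 [0.31091705 1.02784373 0.56933014]
```

View pics/w1.png

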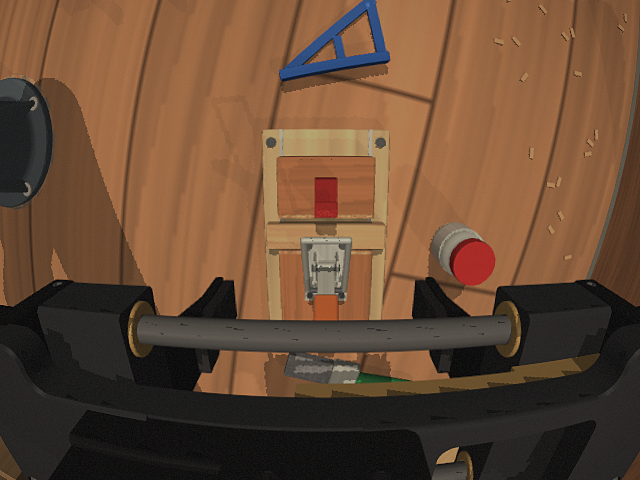

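The wrist view shows the plate's far corners at (264,130) and (389,130), the hook at x≈326 over rows 177–217, and the loop bar at (326,240) spanning x 301–352. The orange handle is at (326,307).

```bash
cat >> h.py <<'E'
def rays(uv,c):
    uv=np.asarray(uv,float);a=(uv[...,0]-c['cx'])/c['fx'];b=(uv[...,1]-c['cy'])/c['fy']
    t=np.hypot(a,b)+1e-9;return np.stack([a/t*np.tan(t),b/t*np.tan(t),np.ones_like(t)],-1)
def wcloud(d,Tt):
    c=cams.calibration("wrist");v,u=np.mgrid[:480,:640];M=Tt@c['mount']
    return (rays(np.stack([u,v],-1),c)*d[...,None])@M[:3,:3].T+M[:3,3]
def onplane(uv,Tt,z):
    c=cams.calibration("wrist");M=Tt@c['mount'];r=rays(uv,c)@M[:3,:3].T
    return M[:3,3]+r*((z-M[2,3])/r[...,2])[...,None]
E
python3 - <<'E'
from h import *
z=np.load("w1.npz");im,d,Tt=z['im'],z['d'],z['T'];P=wcloud(d,Tt)
print('corners',onplane([(264,130),(389,130)],Tt,18).round(1))
print('screws',onplane([(271,142),(381,142)],Tt,18).round(1))
for k,m in masks(im).items():
    m=m.copy();m[:,:250]=0;m[:,400:]=0;m[360:]=0;m[:100]=0
    q=P[m];print(k,len(q),np.percentile(q,[2,25,50,75,98],axis=0).round(1))
for v in(150,185,195,205,210,214,225,236,238,240,242,244,250,310): print(v,P[v,[303,306,326,346,349]].round(1).tolist())
e=onplane([(264,130),(389,130)],Tt,18);f=e[1]-e[0];print('yaw',np.arctan2(f[0],-f[1])+0*1, np.arctan2(f[1],f[0])+np.pi/2)
# side edges of plate at lower rows
E
```

```text
corners [[429.   66.   18. ]
 [571.9  97.   18. ]]
screws [[440.   53.6  18. ]
 [565.9  80.9  18. ]]
red 523 [[500.9  -7.5  58.1]
 [508.5   0.6  66.5]
 [514.4   9.   67.6]
 [520.3  20.6  80.5]
 [526.7  30.   82. ]]
orange 3 [[523.5 -81.3 118.4]
 [523.7 -80.1 118.4]
 [524.  -78.8 118.4]
 [533.9 -77.9 119.8]
 [543.1 -77.  121.1]]
150 [[478.8, 51.6, 17.9], [482.3, 52.4, 18.7], [505.1, 57.2, 18.0], [527.8, 62.2, 18.2], [531.2, 63.0, 19.0]]
185 [[487.9, 14.3, 41.5], [491.2, 15.3, 43.9], [512.3, 22.8, 66.4], [534.9, 24.5, 42.3], [538.2, 25.2, 41.5]]
195 [[490.2, 3.3, 42.8], [493.5, 4.1, 43.5], [514.5, 12.5, 67.0], [537.6, 13.2, 40.7], [540.7, 14.2, 42.7]]
205 [[492.5, -7.9, 42.6], [495.8, -7.1, 43.4], [516.1, 4.6, 81.7], [539.9, 2.4, 43.0], [543.2, 3.1, 42.8]]
210 [[493.6, -13.5, 42.8], [497.0, -12.8, 42.7], [517.3, -0.9, 79.4], [541.1, -3.0, 44.0], [544.5, -2.5, 42.8]]
214 [[494.6, -18.2, 42.3], [497.9, -17.5, 42.2], [518.2, -4.7, 80.9], [542.1, -7.5, 44.0], [545.5, -6.9, 43.5]]
225 [[497.1, -31.7, 38.7], [500.5, -31.1, 38.0], [523.1, -26.3, 37.8], [545.6, -21.3, 38.4], [549.1, -20.6, 38.
[... 170 characters left out ...]
[518.8, -9.4, 155.3], [535.1, -5.7, 155.9], [537.6, -5.2, 155.9]]
240 [[500.3, -15.1, 155.5], [502.7, -14.1, 157.1], [519.0, -10.5, 157.7], [535.4, -7.0, 157.3], [538.1, -7.0, 155.4]]
242 [[500.6, -16.6, 156.4], [503.1, -15.5, 158.1], [519.5, -12.4, 156.6], [535.8, -8.9, 156.8], [538.3, -8.3, 156.8]]
244 [[501.0, -18.8, 154.7], [503.5, -18.3, 154.6], [519.9, -14.3, 156.3], [536.6, -11.4, 153.9], [538.9, -10.4, 155.5]]
250 [[502.1, -25.6, 149.9], [504.6, -25.3, 149.1], [528.9, -53.3, 46.3], [538.4, -18.0, 148.9], [540.9, -17.4, 149.1]]
310 [[518.0, -137.0, 41.9], [521.5, -135.3, 43.7], [535.3, -84.5, 136.0], [570.0, -125.4, 42.7], [573.9, -125.5, 40.9]]
yaw 1.784711853597516 1.784711853597516
```

```bash
python3 -m crank '{"xyz":[[-0.105,0.016,0.9],[-0.105,0.016,0.9],[-0.105,0.016,0.9],[-0.105,0.016,0.9],[-0.105,0.016,0.9],[-0.105,0.016,0.9],[-0.105,0.016,0.9],[0,0,0.03],[0,0,0]],"rot":[[0,0,0],[0,0,0],[0,0,0],[0,0,0],[0,0,0],[0,0,0],[0,0,0],[0,0,0],[0,0,0]]}'
python3 - <<'E'
from h import *
s=status.sense();im,d=cams.capture("wrist");np.savez("w2.npz",im=im,d=d,T=T(s))
cv2.imwrite("pics/w2.png",cv2.cvtColor(im,4));print(s['tool_pos'],s['ee_rot'],s['time_s'],s['force'])
E
```

```text
time_s: 5.25
tool_pos: [520.3, -14.5, 156.3]
ee_rot: [0.628, 0.778, -0.0, -0.0]
force: [0.6, -0.9, -0.0]
grip_width: 87.1
grasp_force: 0.0
[520.33673883 -14.50198212 156.26288097] [ 6.28334086e-01  7.77943531e-01 -1.32177738e-04 -3.47293939e-04] 5.25 [ 0.55232357 -0.91234943 -0.01457936]
```

View pics/w2.png

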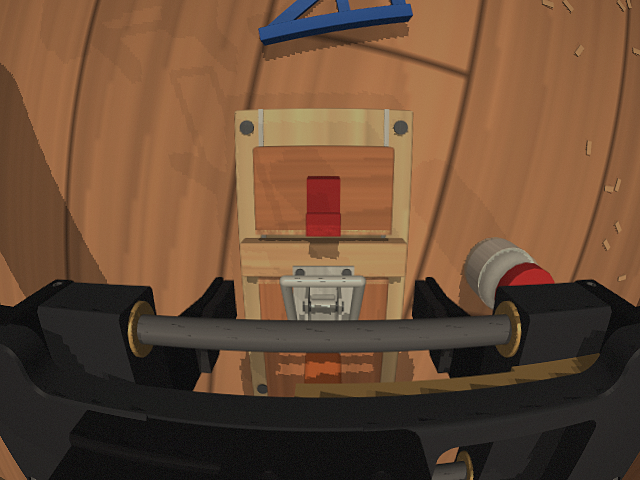

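The loop bar is centred at (324,281) between the open fingers at about (225,310) and (425,310). The hook is at (323,205). Now I'll recheck the bar and hook by depth.

```bash
cat >> h.py <<'E'
YAW=1.784;O=np.array([525.8,-35.8,0]);J=R.from_euler('z',YAW).as_matrix()
def jig(p): return (np.asarray(p)-O)@J
E
python3 - <<'E'
from h import *
z=np.load("w2.npz");d,Tt=z['d'],z['T'];Q=jig(wcloud(d,Tt));print('tcp',jig(Tt[:3,3]).round(1))
m=masks(z['im'])['red'];m[:,:280]=0;m[:,370:]=0;m[:150]=0;m[260:]=0;q=Q[m]
for lo,hi in((62,72),(76,86)):
    a=q[(q[:,2]>lo)&(q[:,2]<hi)];print(lo,len(a),np.percentile(a,[2,50,98],axis=0).round(1).tolist())
b=np.zeros(d.shape,bool);b[268:300,270:375]=1;a=Q[b&(Q[...,2]>140)&(Q[...,2]<165)]
print('bar',np.percentile(a,[1,50,99],axis=0).round(1).tolist());a=a[abs(a[:,1]-np.median(a[:,1]))<12];print(np.percentile(a,[1,50,99],axis=0).round(1).tolist())
E
```

```text
tcp [ 22.    0.8 156.3]
62 644 [[43.3, -10.2, 65.2], [55.1, 1.2, 66.6], [66.4, 12.6, 68.0]]
76 506 [[29.1, -9.8, 78.6], [36.9, 1.2, 80.6], [44.7, 12.2, 81.8]]
bar [[11.3, -19.7, 144.9], [25.4, 1.9, 156.4], [28.4, 22.9, 158.3]]
[[23.2, -9.6, 154.0], [26.3, 1.9, 156.8], [28.4, 13.5, 158.5]]
```

```bash
python3 -m crank '{"xyz":[[0,-0.03,0],[0,0,0],[0,0,0],[0,0,0],[0,0,0],[0,0,0],[0,0,0],[0,0,0]],"rot":[[0,0,0],[0,0,0],[0,0,0],[0,0,0],[0,0,0],[0,0,0],[0,0,0],[0,0,0]]}' 1
```

```text
time_s: 6.1
tool_pos: [519.8, -14.7, 156.3]
ee_rot: [0.628, 0.778, -0.0, -0.0]
force: [0.0, 0.5, 0.1]
grip_width: 30.8
grasp_force: 0.0
```

```bash
python3 - <<'E'
from h import *
s=status.sense();im,d=cams.capture("wrist");np.savez("w3.npz",im=im,d=d,T=T(s))
i2,_=cams.capture("scene");i2=cv2.resize(i2[130:270,180:360],(540,420),interpolation=2)
print(s['grip_width'],s['grasp_force'],s['force'])
cv2.imwrite("pics/w3.png",cv2.cvtColor(np.hstack([im[180:420,160:480][:, :],cv2.resize(i2,(308,240))]),4))
E
```

```text
30.84551602592525 0.0 [0.01216531 0.47727044 0.10037723]
```

View pics/w3.png

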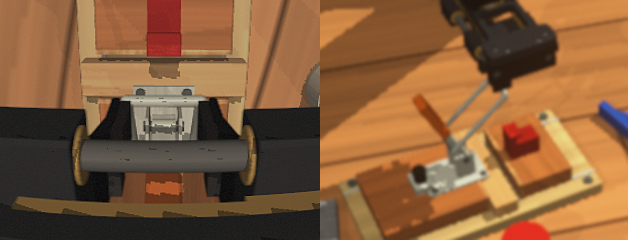

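The fingers seem to be around the side wires (crop columns 122 and 205), but no force reads yet. I'll let them finish closing.

```bash
python3 -m crank '{"xyz":[[0,0,0],[0,0,0],[0,0,0]],"rot":[[0,0,0],[0,0,0],[0,0,0]]}' 1
```

```text
time_s: 6.5
tool_pos: [519.8, -14.7, 156.3]
ee_rot: [0.628, 0.778, -0.0, 0.0]
force: [-0.3, 0.4, 0.3]
grip_width: 2.2
grasp_force: 0.0
```

```bash
python3 - <<'E'
from h import *
s=status.sense();im,d=cams.capture("wrist");np.savez("w4.npz",im=im,d=d,T=T(s))
i2,d2=cams.capture("scene");np.savez("s4.npz",im=i2,d=d2)
i3,d3=cams.capture("top")
Tt=T(s)
for nm,f,w in(("w2.npz",1,1),("w4.npz",1,1)):
    z=np.load(nm);Q=jig(wcloud(z['d'],z['T']));t=jig(z['T'][:3,3]);dark=z['im'].max(2)<60
    q=Q[dark&(Q[...,2]<t[2]+12)&(Q[...,2]>t[2]-40)&(abs(Q[...,0]-t[0])<40)&(abs(Q[...,1]-t[1])<70)]-t
    print(nm,len(q),np.percentile(q,[0,5,50,95,100],axis=0).round(1).tolist() if len(q) else'')
Q=jig(wcloud(d,Tt));b=(abs(Q[...,1]-1.5)<25)&(Q[...,0]>0)&(Q[...,0]<45)&(Q[...,2]>120)&(Q[...,2]<170)&(im.min(2)>90)
print('bright',b.sum(),np.percentile(Q[b],[2,50,98],axis=0).round(1).tolist() if b.any() else '')
print(status.sense()['grip_width'])
cv2.imwrite("pics/w4.png",cv2.cvtColor(np.hstack([cv2.resize(im[240:400,220:430],(420,320)),cv2.resize(i2[150:250,210:310],(320,320),interpolation=2)]),4))
E
```

```text
w2.npz 67 [[-10.5, -52.1, 9.9], [-9.3, -50.7, 10.2], [6.0, -43.7, 11.1], [9.9, 50.6, 11.9], [10.0, 51.9, 11.9]]
w4.npz 28 [[1.7, -10.2, 1.1], [8.4, -9.7, 10.1], [9.7, 1.7, 11.3], [10.0, 8.5, 11.9], [10.0, 9.4, 12.0]]
bright 640 [[21.9, -19.0, 154.2], [26.8, 1.5, 156.6], [28.5, 22.2, 158.4]]
0.5396774137199186
```

View pics/w4.png

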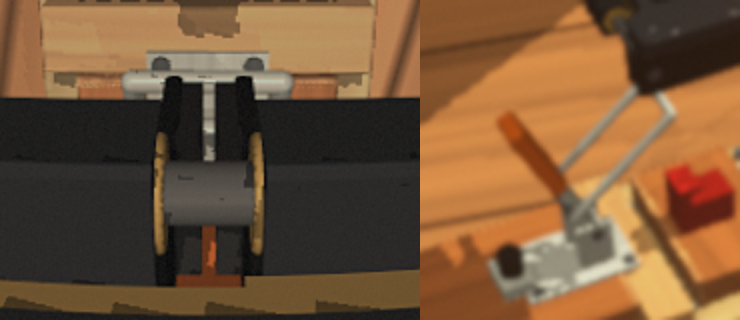

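The fingers closed above the loop. The bar is intact at full width, and the fingertips end at about bar height, so I'll check where they really are.

```bash
python3 - <<'E'
from h import *
from workcell import r
print(r.finger_overhang,[a for a in dir(r) if a[0]!='_'])
z=np.load("w4.npz");d,Tt=z['d'],z['T'];M=cams.calibration('wrist')['mount']
v,u=np.mgrid[:480,:640];c=cams.calibration("wrist");X=(rays(np.stack([u,v],-1),c)*d[...,None])@M[:3,:3].T+M[:3,3]
for row in range(262,330,5):
    print(row,[(X[row,k].round(0).astype(int).tolist(),z['im'][row,k].tolist()) for k in(305,324,343)])
E
```

```text
17.0 ['PlanningError', 'finger_overhang']
262 [([-27, -15, 117], [185, 143, 93]), ([-28, 0, 119], [186, 145, 95]), ([-28, 16, 118], [185, 144, 95])]
267 [([-29, -15, 111], [169, 161, 142]), ([-29, 0, 111], [161, 155, 136]), ([-29, 16, 111], [180, 173, 154])]
272 [([-33, -15, 109], [128, 123, 107]), ([-34, 0, 111], [157, 151, 131]), ([-33, 16, 109], [74, 71, 67])]
277 [([6, -9, 1], [157, 148, 130]), ([6, 0, 0], [154, 147, 129]), ([6, 10, 0], [156, 148, 130])]
282 [([11, -8, -17], [18, 18, 17]), ([4, 0, -1], [159, 150, 132]), ([10, 9, -16], [13, 14, 13])]
287 [([10, -8, -21], [24, 20, 20]), ([-47, 0, 111], [147, 139, 122]), ([10, 9, -21], [24, 21, 19])]
292 [([10, -8, -26], [18, 16, 16]), ([-51, 0, 110], [163, 155, 136]), ([10, 9, -26], [16, 16, 17])]
297 [([9, -8, -31], [18, 19, 19]), ([-45, 0, 88], [146, 138, 123]), ([10, 8, -32], [25, 24, 21])]
302 [([10, -7, -37], [21, 22, 21]), ([-46, 0, 81], [172, 161, 143]), ([9, 8, -36], [20, 17, 19])]
307 [([10, -7, -42], [17, 16, 18]), ([-49, 0, 77], [92, 86, 76]), ([10, 8, -42], [20, 17, 19])]
312 [([10, -7, -46], [18, 18, 18]), ([-51, 0, 73], [94, 90, 79]), ([10, 8, -46], [22, 22, 22])]
317 [([10, -7, -50], [9, 11, 15]), ([-53, 0, 68], [148, 141, 123]), ([10, 7, -49], [9, 7, 13])]
322 [([32, -4, -94], [59, 56, 51]), ([33, 0, -96], [56, 53, 48]), ([32, 5, -94], [44, 43, 42])]
327 [([31, -4, -96], [75, 70, 64]), ([31, 0, -95], [77, 72, 65]), ([32, 5, -96], [49, 46, 43])]
```

The wrist depth puts the visible fingertips at tool z ≈ -10 rather than +17, so they passed about 9 mm above the bar. I'll reopen, go about 26 mm lower and grip again.

```bash
python3 -m crank '{"xyz":[[0,0,0],[0,0,0],[0,0,0],[0,0,0],[0,0,0],[0,0,0],[0,0,0],[0,0,0],[0,0,0],[0,0,0]],"rot":[[0,0,0],[0,0,0],[0,0,0],[0,0,0],[0,0,0],[0,0,0],[0,0,0],[0,0,0],[0,0,0],[0,0,0]]}' -0.43
```

```text
time_s: 7.65
tool_pos: [519.8, -14.6, 156.3]
ee_rot: [0.628, 0.778, 0.0, 0.0]
force: [-0.3, -0.1, -0.9]
grip_width: 61.3
grasp_force: 0.0
```

```bash
python3 -m crank '{"xyz":[[0,0,0.65],[0,0,0.65],[0,0,0]],"rot":[[0,0,0],[0,0,0],[0,0,0]]}'
python3 -m crank '{"xyz":[[0,0,0],[0,0,0],[0,0,0],[0,0,0],[0,0,0],[0,0,0]],"rot":[[0,0,0],[0,0,0],[0,0,0],[0,0,0],[0,0,0],[0,0,0]]}' 1
```

```text
time_s: 7.95
tool_pos: [518.5, -14.4, 129.0]
ee_rot: [0.628, 0.778, -0.001, -0.002]
force: [-0.9, -0.2, 0.2]
grip_width: 62.2
grasp_force: 0.0
time_s: 8.55
tool_pos: [519.6, -14.5, 130.7]
ee_rot: [0.628, 0.778, -0.0, -0.0]
force: [-1.0, 0.1, 2.0]
grip_width: 42.8
grasp_force: 30.0
```

Gripped: 42.8 mm at 30 N. Next I'll carry the bar over the lip.

```bash
python3 -m crank '{"xyz":[[0.16,0,0.4],[0.16,0,0.4],[0.16,0,0.4],[0.16,0,0.4],[0.16,0,0.4],[0.16,0,0.4],[0.16,0,0.4],[0.14,0,0.4],[0,0,0]],"rot":[[0,0,0],[0,0,0],[0,0,0],[0,0,0],[0,0,0],[0,0,0],[0,0,0],[0,0,0],[0,0,0]]}'
python3 - <<'E'
from h import *
s=status.sense();im,d=cams.capture("wrist");Tt=T(s);np.savez("w5.npz",im=im,d=d,T=Tt);Q=jig(wcloud(d,Tt));t=jig(Tt[:3,3]);print(t.round(1),s['grip_width'])
q=Q-t
b=(abs(q[...,1])<30)&(abs(q[...,0]-4)<12)&(abs(q[...,2]-24)<16)&(im.min(2)>90)
print('bar rel tcp',b.sum(),np.percentile(q[b],[2,50,98],axis=0).round(1).tolist())
i2,d2=cams.capture("scene")
cv2.imwrite("pics/w5.png",cv2.cvtColor(np.hstack([cv2.resize(im[160:400,220:430],(360,410)),cv2.resize(i2[150:250,210:310],(410,410),interpolation=2)]),4))
E
```

```text
time_s: 9.45
tool_pos: [514.4, 9.8, 65.1]
ee_rot: [0.628, 0.778, -0.0, -0.0]
force: [-1.0, -3.7, -0.9]
grip_width: 43.0
grasp_force: 30.0
[47.   1.5 65.1] 42.9842301707762
bar rel tcp 1479 [[-3.4, -20.7, 22.6], [4.2, -0.4, 25.0], [6.9, 20.3, 26.7]]
```

View pics/w5.png

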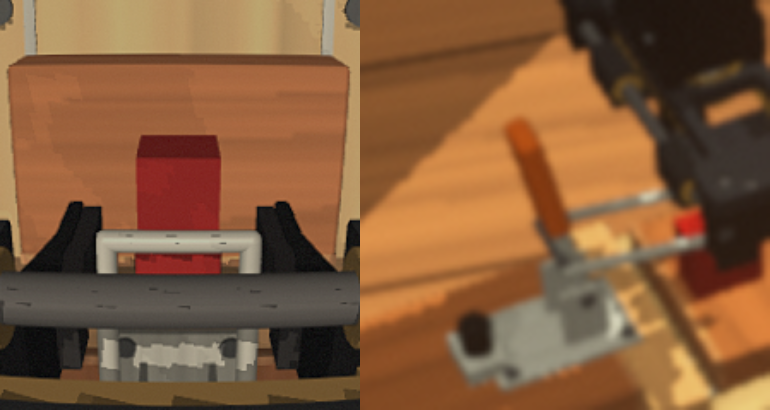

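The bar is over the ledge at jig x≈51, 12 mm past the seat, and 18 mm too high. Lower it first, then draw it back.

```bash
python3 -m crank '{"xyz":[[0,0,0.3],[0,0,0.3],[0,0,0.3],[0,0,0]],"rot":[[0,0,0],[0,0,0],[0,0,0],[0,0,0]]}'
python3 - <<'E'
from h import *
s=status.sense();im,d=cams.capture("wrist");Tt=T(s);Q=jig(wcloud(d,Tt));t=jig(Tt[:3,3]);print(t.round(1),s['grip_width'],s['force'])
q=Q-t
b=(abs(q[...,1])<12)&(abs(q[...,0]-4)<12)&(abs(q[...,2]-24)<16)&(im.min(2)>90)
print('bar',b.sum(),np.percentile(Q[b],[2,50,98],axis=0).round(1).tolist())
m=masks(im)['red']&(abs(Q[...,1])<25)&(Q[...,2]>76)&(Q[...,2]<90);print('lip',np.percentile(Q[m],[2,50,98],axis=0).round(1).tolist() if m.any() else 0)
E
```

```text
time_s: 9.95
tool_pos: [514.2, 10.5, 47.6]
ee_rot: [0.628, 0.778, 0.0, -0.001]
force: [-1.6, 1.9, 0.4]
grip_width: 42.9
grasp_force: 30.0
[47.7  1.6 47.6] 42.91444256678188 [-1.62325054  1.94030714  0.39638919]
bar 658 [[49.6, -9.9, 70.2], [52.6, 1.6, 72.2], [54.5, 13.1, 73.7]]
lip [[28.8, -9.9, 79.6], [29.8, 1.6, 80.8], [30.7, 12.7, 81.9]]
```

```bash
python3 -m crank '{"xyz":[[-0.17,0,0],[-0.17,0,0],[-0.17,0,0],[-0.13,0,0],[0,0,0],[0,0,0]],"rot":[[0,0,0],[0,0,0],[0,0,0],[0,0,0],[0,0,0],[0,0,0]]}'
python3 - <<'E'
from h import *
s=status.sense();im,d=cams.capture("wrist");Tt=T(s);Q=jig(wcloud(d,Tt));t=jig(Tt[:3,3]);print(t.round(1),s['grip_width'],s['force'])
q=Q-t
b=(abs(q[...,1])<20)&(abs(q[...,0]-4)<12)&(abs(q[...,2]-24)<16)&(im.min(2)>90)
print('bar',b.sum(),np.percentile(Q[b],[2,50,98],axis=0).round(1).tolist())
m=masks(im)['red']&(abs(Q[...,1])<25)&(Q[...,2]>76)&(Q[...,2]<90);print('lip',m.sum(),np.percentile(Q[m],[2,50,98],axis=0).round(1).tolist() if m.any() else 0)
E
```

```text
time_s: 10.6
tool_pos: [516.3, -0.4, 47.7]
ee_rot: [0.629, 0.778, 0.001, -0.002]
force: [-0.5, 7.7, -1.9]
grip_width: 42.6
grasp_force: 30.0
[36.6  1.8 47.7] 42.565585220460264 [-0.52016951  7.73308721 -1.89776483]
bar 852 [[33.5, -17.9, 69.9], [41.5, 5.1, 72.8], [43.8, 21.6, 75.7]]
lip 764 [[36.3, -9.9, 77.7], [41.1, 1.8, 80.5], [44.9, 12.8, 81.7]]
```

The bar has met the post at about 8 N, under the lip. Release it and rise.

```bash
python3 -m crank '{"xyz":[[0.05,0,0],[0,0,0],[0,0,0],[0,0,0],[0,0,0]],"rot":[[0,0,0],[0,0,0],[0,0,0],[0,0,0],[0,0,0]]}' -0.43
python3 -m crank '{"xyz":[[0,0,-0.5],[0,0,-1],[0,0,-1],[0,0,-1],[0,0,-1],[0,0,-1],[0,0,-1],[0,0,-1],[0,0,0]],"rot":[[0,0,0],[0,0,0],[0,0,0],[0,0,0],[0,0,0],[0,0,0],[0,0,0],[0,0,0],[0,0,0]]}'
python3 - <<'E'
from h import *
s=status.sense();im,d=cams.capture("wrist");Tt=T(s);Q=jig(wcloud(d,Tt));t=jig(Tt[:3,3]);print(t.round(1),s['grip_width'],s['force'],s['ee_rot'])
i2,d2=cams.capture("scene");np.savez("s6.npz",im=i2,d=d2);S=jig(cloud("scene",d2))
m=masks(i2)['orange']&(abs(S[...,1])<25)&(S[...,2]>60)&(S[...,0]<0)&(S[...,0]>-130);print('orange',m.sum(),np.percentile(S[m],[2,25,50,75,98],axis=0).round(1).tolist())
cv2.imwrite("pics/w6.png",cv2.cvtColor(np.hstack([cv2.resize(im[160:400,220:430],(360,410)),cv2.resize(i2[150:250,210:310],(410,410),interpolation=2)]),4))
E
```

```text
time_s: 11.15
tool_pos: [517.3, -1.9, 48.5]
ee_rot: [0.628, 0.778, 0.0, 0.0]
force: [0.1, 0.3, 0.3]
grip_width: 61.7
grasp_force: 0.0
time_s: 12.05
tool_pos: [518.9, -2.0, 201.6]
ee_rot: [0.628, 0.778, 0.002, 0.003]
force: [1.0, -0.9, -0.4]
grip_width: 62.1
grasp_force: 0.0
[ 34.5  -0.4 201.6] 62.09452039048372 [ 0.99353061 -0.91777167 -0.44800617] [0.6280318  0.77817957 0.00158318 0.00317964]
orange 62 [[-74.4, -10.1, 123.9], [-71.9, -7.3, 146.3], [-68.9, -4.2, 168.0], [-55.2, 3.5, 169.4], [-47.2, 10.4, 172.4]]
```

View pics/w6.png

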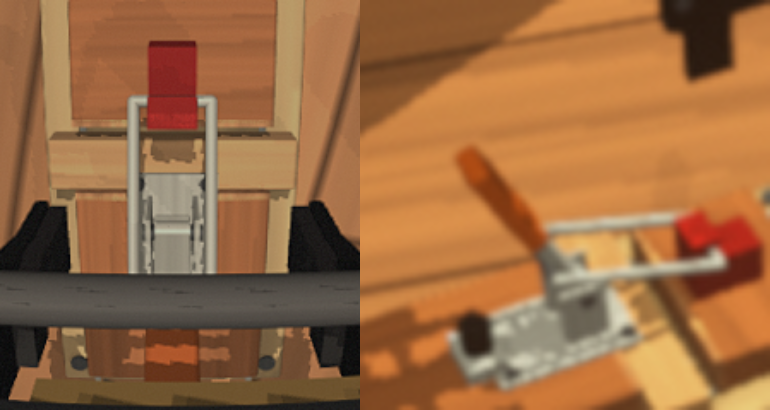

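Scene and wrist views agree: the bar sits behind the hook, and the lever is at about 1.14 rad. I'll bring the closed fingers in front of the handle's pressing face.

```bash
python3 -m crank '{"xyz":[[-0.98,-0.024,0],[-0.98,-0.024,0],[-0.98,-0.024,0],[-0.98,-0.024,0],[0,0,0.6],[0,0,0.6],[0,0,0.6],[0,0,0.6],[0,0,0.58],[0,0,0]],"rot":[[0,0,0],[0,0,0],[0,0,0],[0,0,0],[0,0,0],[0,0,0],[0,0,0],[0,0,0],[0,0,0],[0,0,0]]}' 1
python3 - <<'E'
from h import *
s=status.sense();im,d=cams.capture("wrist");Tt=T(s);np.savez("w7.npz",im=im,d=d,T=Tt);i2,d2=cams.capture("scene");S=jig(cloud("scene",d2));print(jig(Tt[:3,3]).round(1),s['grip_width'],s['force'])
m=(i2.max(2)<60)&(abs(S[...,1])<25)&(S[...,2]>110)&(S[...,2]<200)&(S[...,0]<0)&(S[...,0]>-130);print('dark',m.sum(),np.percentile(S[m],[0,5,50,95,100],axis=0).round(1).tolist())
cv2.imwrite("pics/w7.png",cv2.cvtColor(np.hstack([cv2.resize(im[160:400,220:430],(360,410)),cv2.resize(i2[150:250,210:310],(410,410),interpolation=2)]),4))
E
```

```text
time_s: 13.15
tool_pos: [530.1, -77.6, 136.6]
ee_rot: [0.628, 0.778, -0.001, -0.002]
force: [0.4, -0.3, 0.1]
grip_width: 0.4
grasp_force: 0.0
[-41.8   4.6 136.6] 0.44504467464394004 [ 0.36376391 -0.32648033  0.09150865]Traceback (most recent call last):
  File "<stdin>", line 3, in <module>
    return _quantile_unchecked(
        a, q, axis, out, overwrite_input, method, keepdims, weights)
    return _ureduce(a,
                    func=_quantile_ureduce_func,
    ...<5 lines>...
                    overwrite_input=overwrite_input,
                    method=method)
    r = func(a, **kwargs)
    result = _quantile(arr,
                       quantiles=q,
    ...<2 lines>...
                       out=out,
                       weights=wgt)
    slices_having_nans = np.isnan(arr[-1, ...])
                                  ~~~^^^^^^^^^
IndexError: index -1 is out of bounds for axis 0 with size 0
```

```bash
python3 -m crank '{"xyz":[[0,0.15,-0.25],[0,0,0],[0,0,0]],"rot":[[0,0,0],[0,0,0],[0,0,0]]}'
python3 - <<'E'
from h import *
s=status.sense();print(jig(s['tool_pos']).round(1),s['force'],(s['force']@J).round(1),s['ee_rot'])
i2,d2=cams.capture("scene");S=jig(cloud("scene",d2))
m=(i2.max(2)<70)&(S[...,2]>100)&(S[...,2]<190)&(S[...,0]<20)&(S[...,0]>-130);print('dark',m.sum(),np.percentile(S[m],[0,2,50,95,100],axis=0).round(1).tolist() if m.any() else 0)
m=masks(i2)['orange']&(abs(S[...,1])<25)&(S[...,2]>60)&(S[...,0]<0)&(S[...,0]>-130);print('orange',m.sum(),np.percentile(S[m],[2,50,98],axis=0).round(1).tolist())
E
```

```text
time_s: 13.55
tool_pos: [535.3, -78.1, 144.6]
ee_rot: [0.628, 0.778, 0.0, 0.001]
force: [0.5, 0.8, 0.4]
grip_width: 0.5
grasp_force: 0.0
[-43.4  -0.3 144.6] [0.46279166 0.82217247 0.39962653] [ 0.7 -0.6  0.4] [6.27999350e-01 7.78213178e-01 3.42196479e-04 9.73912150e-04]
dark 1 [[-59.9, -9.5, 157.1], [-59.9, -9.5, 157.1], [-59.9, -9.5, 157.1], [-59.9, -9.5, 157.1], [-59.9, -9.5, 157.1]]
orange 54 [[-74.6, -10.8, 125.5], [-69.7, -1.2, 168.1], [-47.3, 11.2, 172.1]]
```

```bash
python3 -m crank '{"xyz":[[-0.21,0,0.1],[-0.21,0,0.1],[-0.21,0,0.1],[-0.21,0,0.1],[0,0,0]],"rot":[[0,0,0],[0,0,0],[0,0,0],[0,0,0],[0,0,0]]}'
python3 - <<'E'
from h import *
s=status.sense();print(jig(s['tool_pos']).round(1),(s['force']@J).round(1))
i2,d2=cams.capture("scene");S=jig(cloud("scene",d2))
m=masks(i2)['orange']&(abs(S[...,1])<25)&(S[...,2]>60)&(S[...,0]<0)&(S[...,0]>-160);print('orange',m.sum(),np.percentile(S[m],[2,50,98],axis=0).round(1).tolist())
E
```

```text
time_s: 14.1
tool_pos: [538.2, -94.7, 135.5]
ee_rot: [0.628, 0.778, 0.0, -0.0]
force: [0.2, 2.3, 2.5]
grip_width: 0.5
grasp_force: 1.6
[-60.2   0.4 135.5] [ 2.2 -0.7  2.5]
orange 73 [[-90.2, -11.5, 118.7], [-83.2, -3.4, 156.5], [-52.9, 10.0, 162.2]]
```

```bash
python3 -m crank '{"xyz":[[-0.275,0,0.145],[-0.275,0,0.145],[-0.24,0,0.21],[-0.24,0,0.21],[-0.205,0,0.25],[-0.205,0,0.25],[0,0,0]],"rot":[[0,0,0],[0,0,0],[0,0,0],[0,0,0],[0,0,0],[0,0,0],[0,0,0]]}'
python3 - <<'E'
from h import *
s=status.sense();print(jig(s['tool_pos']).round(1),(s['force']@J).round(1))
i2,d2=cams.capture("scene");S=jig(cloud("scene",d2))
m=masks(i2)['orange']&(abs(S[...,1])<25)&(S[...,2]>60)&(S[...,0]<0)&(S[...,0]>-160);print('orange',m.sum(),np.percentile(S[m],[2,50,98],axis=0).round(1).tolist())
E
```

```text
time_s: 14.85
tool_pos: [543.7, -122.1, 110.4]
ee_rot: [0.628, 0.778, 0.0, -0.001]
force: [-0.2, 3.1, 2.6]
grip_width: 0.9
grasp_force: 1.5
[-88.1   0.7 110.4] [ 3.1 -0.5  2.6]
orange 66 [[-120.4, -10.7, 99.1], [-86.1, -4.6, 112.5], [-68.2, 10.9, 131.3]]
```

```bash
python3 -m crank '{"xyz":[[-0.17,0,0.27],[-0.17,0,0.27],[-0.085,0,0.19],[-0.085,0,0.19],[-0.07,0,0.2],[0,0,0],[0,0,0]],"rot":[[0,0,0],[0,0,0],[0,0,0],[0,0,0],[0,0,0],[0,0,0],[0,0,0]]}'
```

```text
time_s: 15.6
tool_pos: [547.3, -134.9, 89.0]
ee_rot: [0.628, 0.778, -0.0, 0.001]
force: [0.4, 0.8, -0.2]
grip_width: 0.7
grasp_force: 0.0
```

```bash
cat > lev.py <<'E'
from h import *
s=status.sense();print(jig(s['tool_pos']).round(1),(s['force']@J).round(1))
i2,d2=cams.capture("scene");S=jig(cloud("scene",d2))
m=masks(i2)['orange']&(abs(S[...,1])<25)&(S[...,2]>60)&(S[...,0]<0)&(S[...,0]>-160);q=S[m];print('orange',m.sum(),np.percentile(q,[2,50,98],axis=0).round(1).tolist(), np.polyfit(q[:,0],q[:,2],1))
m=masks(i2)['red']&(abs(S[...,1])<25)&(S[...,2]>76)&(S[...,2]<86)&(S[...,0]>15)&(S[...,0]<60);print('hook top',np.percentile(S[m],[2,50,98],axis=0).round(1).tolist())
E
python3 lev.py
```

```text
[-101.4   -0.    89. ] [ 0.7 -0.6 -0.2]
orange 28 [[-130.6, -10.5, 86.1], [-127.6, -1.1, 99.4], [-74.5, 10.2, 103.0]] [-0.23193769 70.34169503]
hook top [[23.1, -9.2, 78.0], [29.5, -1.4, 80.4], [37.5, 10.4, 83.2]]
```

```bash
python3 -m crank '{"xyz":[[-0.03,0,0.12],[-0.03,0,0.12],[-0.02,0,0.12],[0,0,0],[0,0,0]],"rot":[[0,0,0],[0,0,0],[0,0,0],[0,0,0],[0,0,0]]}'
python3 -m crank '{"xyz":[[-0.02,0,0.12],[-0.01,0,0.1],[0,0,0],[0,0,0]],"rot":[[0,0,0],[0,0,0],[0,0,0],[0,0,0]]}'; python3 lev.py
```

```text
time_s: 16.15
tool_pos: [546.9, -135.3, 81.7]
ee_rot: [0.628, 0.778, 0.0, -0.0]
force: [0.9, -0.2, 0.8]
grip_width: 0.6
grasp_force: 0.3
time_s: 16.55
tool_pos: [546.7, -135.7, 77.2]
ee_rot: [0.628, 0.778, -0.0, -0.001]
force: [0.7, -0.5, 0.7]
grip_width: 0.3
grasp_force: 0.0
[-102.     0.7   77.2] [-0.7 -0.6  0.7]
orange 26 [[-132.8, -6.9, 83.0], [-130.3, 4.1, 87.4], [-126.0, 11.5, 91.9]] [  0.35183797 133.36631917]
hook top [[22.8, -10.0, 76.7], [29.7, -1.9, 80.1], [38.5, 9.1, 83.8]]
```

```bash
python3 -m crank '{"xyz":[[0,0,0.06],[0,0,0.05],[0,0,0]],"rot":[[0,0,0],[0,0,0],[0,0,0]]}'
python3 -m crank '{"xyz":[[0,0,0.05],[0,0,0],[0,0,0]],"rot":[[0,0,0],[0,0,0],[0,0,0]]}'
```

```text
time_s: 16.9
tool_pos: [546.9, -135.9, 75.2]
ee_rot: [0.628, 0.778, -0.0, -0.0]
force: [-0.5, 0.5, 0.3]
grip_width: 0.8
grasp_force: 0.1
time_s: 17.2
tool_pos: [547.1, -135.9, 74.3]
ee_rot: [0.628, 0.778, 0.0, -0.0]
force: [-0.6, 0.1, 0.2]
grip_width: 0.4
grasp_force: 0.0
```

```bash
python3 -m crank '{"xyz":[[0,0,0.05],[0,0,0],[0,0,0]],"rot":[[0,0,0],[0,0,0],[0,0,0]]}'
python3 -m crank '{"xyz":[[0,0,0.05],[0,0,0],[0,0,0]],"rot":[[0,0,0],[0,0,0],[0,0,0]]}';python3 lev.py
```

```text
time_s: 17.5
tool_pos: [547.2, -136.0, 73.6]
ee_rot: [0.628, 0.778, 0.0, 0.0]
force: [-1.0, 0.3, 3.8]
grip_width: 0.4
grasp_force: 1.6
time_s: 17.8
tool_pos: [547.2, -136.1, 73.3]
ee_rot: [0.628, 0.778, 0.0, 0.0]
force: [-1.6, -0.1, 8.1]
grip_width: 0.1
grasp_force: 4.1
[-102.5    0.3   73.3] [0.2 1.6 8.1]
orange 30 [[-133.2, -9.8, 75.6], [-130.2, 1.3, 82.8], [-126.1, 11.4, 86.2]] [  0.21843944 110.79688721]
hook top [[22.4, -10.9, 76.6], [29.6, -1.3, 80.2], [37.5, 8.7, 83.8]]
```

The force climbs steeply from tip z≈83.5, so this is the stop. One more small press, then lift off.

```bash
python3 -m crank '{"xyz":[[0,0,0.06],[0,0,0],[0,0,0]],"rot":[[0,0,0],[0,0,0],[0,0,0]]}'
python3 -m crank '{"xyz":[[0,0,-0.1],[0,0,-0.1],[0,0,-0.2],[0,0,-1],[0,0,-1],[0,0,-1],[0,0,-1],[0,0,0]],"rot":[[0,0,0],[0,0,0],[0,0,0],[0,0,0],[0,0,0],[0,0,0],[0,0,0],[0,0,0]]}'
python3 lev.py; python3 - <<'E'
from h import *
s=status.sense();im,d=cams.capture("wrist");Tt=T(s);Q=jig(wcloud(d,Tt))
m=masks(im)['orange'];b=m&(abs(Q[...,1])<20)&(Q[...,2]>60)&(Q[...,2]<120)
if b.any(): print('orange w',np.percentile(Q[b],[2,50,98],axis=0).round(1).tolist(),np.polyfit(Q[b][:,0],Q[b][:,2],1))
m=masks(im)['red']&(abs(Q[...,1])<25)&(Q[...,2]>76)&(Q[...,2]<90);print('lip',m.sum(),np.percentile(Q[m],[2,50,98],axis=0).round(1).tolist() if m.any() else 0)
i2,_=cams.capture("scene")
cv2.imwrite("pics/w8.png",cv2.cvtColor(np.hstack([cv2.resize(im[100:400,220:430],(360,500)),cv2.resize(i2[150:270,210:310],(410,500),interpolation=2)]),4))
E
```

```text
time_s: 18.15
tool_pos: [547.3, -136.1, 73.0]
ee_rot: [0.628, 0.778, 0.0, 0.001]
force: [-3.0, 1.2, 14.4]
grip_width: 0.6
grasp_force: 7.2
time_s: 18.95
tool_pos: [549.0, -136.8, 161.5]
ee_rot: [0.628, 0.778, 0.001, 0.003]
force: [0.6, -0.3, -0.4]
grip_width: 0.4
grasp_force: 0.0
[-103.6   -1.3  161.5] [-0.5 -0.6 -0.4]
orange 67 [[-133.0, -11.7, 73.1], [-110.7, -8.1, 79.8], [-76.6, 7.1, 85.1]] [-3.45582260e-02  7.62076157e+01]
hook top [[22.7, -11.6, 76.9], [30.1, -0.6, 80.5], [37.9, 9.1, 83.9]]
orange w [[-83.6, -8.3, 78.8], [-79.4, 12.9, 80.4], [-73.5, 12.9, 81.9]] [-0.09631354 72.81171827]
lip 503 [[21.2, -9.5, 78.7], [29.2, 1.8, 80.5], [36.2, 13.1, 82.0]]
```

View pics/w8.png

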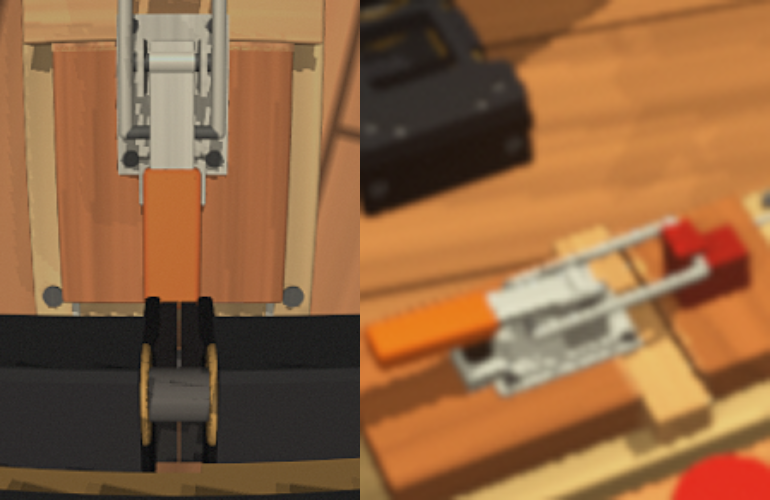

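The last view shows the lever down, the loop hooked, the jaw pulled in about 8.7 mm, and the robot clear. I'm handing in.

```bash
python3 -m crank '{"xyz":[[0,0,-0.5],[0,0,0],[0,0,0]],"rot":[[0,0,0],[0,0,0],[0,0,0]]}'; python3 -c "
from workcell import hand_in;print(hand_in())"
```

```text
time_s: 19.4
tool_pos: [547.1, -136.0, 169.0]
ee_rot: [0.628, 0.778, -0.0, -0.0]
force: [-1.1, -0.1, 0.1]
grip_width: 0.5
grasp_force: 0.0
the job is handed in; nothing more can be done
None
```

The job is handed in at about 19 s, verdict not shown: the loop is behind the hook, the jaw shut about 8.7 mm, and the lever pressed onto its stop at about 14 N before I lifted clear. The first grip closed above the loop and had to be redone lower, because the fingertips looked about 27 mm shorter than stated.

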